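Fit a fresh firebrick in the soldering hearth

ROBOT

A 7-joint arm with a two-finger parallel gripper is mounted at the origin on the work surface. World frame = base frame: x ahead of the robot, y to its left, z up, the work surface at z = 0. Lengths are in m, angles in rad, forces in N, time in s.
With the tool pointing down it reaches from about 0.4 to 0.85 m from the base axis. Payload 6.9 kg.
Tool frame: the origin (TCP) lies on the centre line of the jaws, within the pads' length; the fingertips stand 22 mm ahead of it and the grasp point (between the pads) lies 3 mm ahead of it (manip.tip_extent is the distance from the TCP to the fingertips, in m); z points along the fingers, y is the direction in which the jaws open and shut (so a half turn about z gives the same grasp; the last joint's range is limited). The gripper opens to 85 mm and grips with 20 to 120 N. Pads are 22 mm wide; open, the fingers measure 114 mm over their backs; the gripper's body (76 mm by 85 mm) begins 54 mm behind the grasp point. The pads swing forward as they close: fully open they stand 13 mm farther back than shut.
Start: joints at [1.401, 0.507, -0.238, 1.5, 0.126, 1.149, -0.155], TCP at [0.17, -0.602, 0.253] pointing down, gripper open.
Joint ranges: [-3.08, 3.08], [-0.24, 2.05], [-1.43, 1.35], [0, 2.5], [-1.52, 4.66], [0.17, 1.96], [-2.89, 2.89]. Speed limits (rad/s): [2.39, 2.39, 3.14, 3.14, 3.14, 3.14, 3.14].

INTERFACE

Orientations are given as [roll, pitch, yaw] about the fixed x, y, z axes, in that order (R = Rz(yaw) Ry(pitch) Rx(roll)).
In Python, from cell import manip, hand, sensors, vision gives the robot as it stands. Calls block until the motion is done:
- manip.move_pose(position, orientation): joint-space move of the TCP to a pose.
- manip.movel(position, max_speed=0.15, attitude=None, max_force=None): straight line of the TCP; attitude=None keeps the orientation; max_speed is the mean speed in m/s. With max_force (N) it stops when the force on the tool has changed by that much, and returns True; else False.
- manip.goto_joints(angles): joint-space move.
- hand.gripper_to(opening, strength=None): finger opening in m; strength is the grip in N (None keeps the last); returns when the fingers have stopped.
- manip.sleep(seconds).
- manip.ik(position, orientation): joint angles nearest the present ones, or None.
- sensors.read_state(): the state.
- vision.read_camera(name): name is "scene" or "side" or "wrist"; returns a dict with "pixels" (420x560x3 uint8, red, green, blue), "fx", "fy", "cx", "cy" (pixels), "rvec" (rotation vector, rad) and "tvec" (3), from world to camera coordinates, as OpenCV has them. Camera axes: x right, y down, z forward; pixel columns grow to the right and rows downward; lengths in m; the calibration is good to about 2 mm. A picture is of the moment at which its call begins. There is no depth.
A pose or a line that the arm cannot do raises manip.MotionError and nothing moves.
- manip.close_job(): hands the job in, once; it reports no verdict.
The state is a dict: "clock": time; "q": joint angles; "dq": joint speeds; "tau": joint torques, N m; "tcp_pos": TCP position; "ee_rot": TCP orientation; "force": force on the tool from outside, world axes, zero at the start; "moment": the same for the moment, N m; "gripper_width": finger opening in m.
Only numpy, scipy, OpenCV 4.12 (cv2) and the standard library are available. Lean on these libraries where they do the work, as an engineer would, in place of code of your own. Each camera call takes 0.05 s, during which the arm holds its last target.

TASK

Fit the fresh firebrick into the soldering hearth: tip the bin that holds it forward by its bar handle until it meets its stop, lift the brick out, tuck one end of it under the retaining lip of the hearth's holder and rock the other end down between the tabs until the brick lies flat on the tray, then let go of it. The bin may stay open; leave the third hand, the flux jar and the dish standing where they are.

Things in the scene. Friction and masses are not known exactly. Their poses are not given: they have to be found in the camera images.
- rack: Grey sheet-metal module with two smoke-clear tip-out bins side by side, fixed to the bench, 106 mm deep (x), 277 wide (y), 112 high. Open front faces -x. Origin on its underside; the pivot axis of both bins runs along y at x = -50, z = 15 mm. Its top sheet (x 10 to 56, z 109 to 112 mm) roofs the back half of the shut bins, so a bin must be tipped before what lies in it can be lifted out.
- bin (a joint): Tip angle of the bin that holds the brick (the one at y = +68.5 mm in the module's frame, the left one seen from the robot): 0 shut, 0.61 rad (35 degrees) against its stop. It turns about the pivot axis, top forward and down towards -x. Stiff friction pivot: it stays where it is left and takes about 8 N at the handle.
- bin_handle (a point): Middle of that bin's steel bar handle: bar 8 mm thick, 72 mm long along y, its centre line 40 mm in front of the bin's front face and 50 mm above the pivot when shut; 36 mm free gap between bar and front face, whose top edge is 10 mm above the bar. Axes are the bin's and turn with it: x to its back, z up when shut.
- bin_floor (a point): Middle of that bin's inner floor, 48 mm behind and 3 mm above the pivot (bin axes, which turn with it: x to the back, z out of the mouth). Inside the bin is 90 mm deep (x) and 125 wide (y); front wall 57 mm above the floor, side walls falling from that to 34 mid-way and 17 at the back, back wall 17 mm; walls 3 mm.
- brick_centre (a point): Centre of the pale sand-coloured firebrick, 80 mm long (x) by 46 wide (y) by 36 high (z), 0.08 to 0.17 kg, loose. It starts lying flat on the floor of the left bin, long side front to back; when the bin is tipped it may slide up to 10 mm forward to the front wall.
- holder (a point): Centre of the brick holder's pocket, on the upper face (4 mm above the bench) of the soldering hearth: a dark steel tray 150 mm square with a 10 mm rim, fixed. x along the pocket, z up. Pocket 83.5 mm long, 48 wide, brown floor. Tabs 12 mm high, flared out from 7 mm up: one 30 mm wide at the +x end; two 14 mm wide on each long side, centred at x = -26 and +30 mm.
- lip (a point): Middle of the free edge of the holder's retaining lip, at its underside: 38.5 mm above the tray floor and 34.75 mm to -x (robot side) of the pocket's centre. Bright steel, 40 mm wide, 3 mm thick; it reaches 7 mm over the pocket from an upright at the pocket's -x end. Axes as the holder's.
- third_hand: Bystander: third hand, a round dark base 54 mm across with an 88 mm post and tweezers, up to 126 mm high; origin under its base.
- flux_jar: Bystander: amber glass jar with black lid, 44 mm across, 55 mm high; origin under its base.
- dish: Bystander: white ceramic dish, 90 mm across, 35 mm high; origin under its base.
There are look-alikes about, which are no part of the job. Of the things that look like the part that bears brick_centre, the middle-sized one is meant.

How it is judged:
On the way, in this order (a step that is already met when the one before it is completed fails the run):
1. the bin that holds the brick is tipped forward to its stop (over 0.54 rad) (value of joint bin above 0.54 rad), for 0.2 s.
2. one end of the brick is down in the holder while the brick is still tilted (over 6 degrees), its centre within 20 mm of the pocket's centre and under 50 mm above the tray (horizontal distance between brick_centre and holder below 0.02 m and z of brick_centre in the frame of holder below 0.05 m and angle between the z axis of brick_centre and the z axis of holder, either way round above 0.105 rad), for 0.1 s.
At the end, for the whole second after the job is handed in: The brick lies at rest in the holder's pocket with one end under the lip: its centre within 3.5 mm of the pocket's centre and 15 to 20.5 mm above the tray, flat within 2 degrees, its long side along the pocket within 3.4 degrees, released (z of brick_centre in the frame of holder between 0.015 and 0.0205 m and horizontal distance between brick_centre and holder below 0.0035 m and angle between the z axis of brick_centre and the z axis of holder, either way round below 0.035 rad and angle between the x axis of brick_centre and the x axis of holder, either way round below 0.06 rad and linear speed of brick below 0.01 m/s); the robot touches nothing.
It fails at once if the third hand is shifted over 20 mm or tipped (distance of third_hand from where it was at the start of the episode above 0.02 m or angle between third_hand's own z axis and vertical above 0.3 rad).
It fails at once if the flux jar is shifted over 20 mm or tipped (distance of flux_jar from where it was at the start of the episode above 0.02 m or angle between flux_jar's own z axis and vertical above 0.3 rad).
It fails at once if the dish is shifted over 20 mm or tipped (distance of dish from where it was at the start of the episode above 0.02 m or angle between dish's own z axis and vertical above 0.3 rad).
It also fails if it takes over 64 s, if anything falls off the work surface, if the arm or the gripper's body presses on something with over 40 N, if the wrist force passes 120 N, or if a joint passes its speed limit or range.

## Working session

There is one attempt and no reset: what is moved stays moved. The work goes in short steps, each a Python script; the robot and the scene stay as the last script left them, time stands still between calls to the robot, and variables do not carry over. Pictures are saved under pics/ and viewed, and the job is handed in when it is done.

```bash
ls; mkdir -p pics; python3 - <<'E'
from cell import manip, hand, sensors, vision
import cv2
for n in ["scene","side","wrist"]:
    c=vision.read_camera(n)
    cv2.imwrite(f"pics/{n}0.png",c["pixels"][:,:,::-1])
    print(n,c["fx"],c["cx"],c["cy"],c["rvec"],c["tvec"])
print(sensors.read_state(), manip.tip_extent)
E
```

```text
pics
scene 414.9844478617275 282.28709049287096 205.10749205380327 [ 1.45501692  2.22420617 -0.7837288 ] [ 0.11761121 -0.39716401  1.34752561]
side 391.0392743810801 281.4968886112799 209.09661855705275 [ 2.08401944 -0.22352734  0.12228931] [-0.5614849   0.16559278  0.65521376]
wrist 318.4407924791743 278.5901338353162 210.02651546028588 [-2.31611546  1.75561569  0.250365  ] [-0.62417857 -0.03565913  0.37939357]
{'clock': 0.15, 'q': array([ 1.40149178,  0.5081575 , -0.23755816,  1.50087167,  0.12571495,
        1.14890692, -0.1548281 ]), 'dq': array([ 0.00019166, -0.00278141, -0.00151747, -0.0015452 ,  0.00029581,
        0.00045013, -0.00141189]), 'tau': array([-3.03407782e-03, -6.21013212e+01, -2.18948632e+00, -2.49835163e+01,
        1.26775439e-02,  9.18008562e-03,  5.15571458e-05]), 'tcp_pos': array([ 0.16944866, -0.6012402 ,  0.25263293]), 'ee_rot': array([-3.14023883e+00,  2.44656568e-05,  2.74799157e-01]), 'force': array([-0.6780246 ,  0.7385841 ,  0.91314847]), 'moment': array([0.00501438, 0.00984576, 0.03683458]), 'gripper_width': 0.08558660169904894} 0.022
```

View pics/scene0.png

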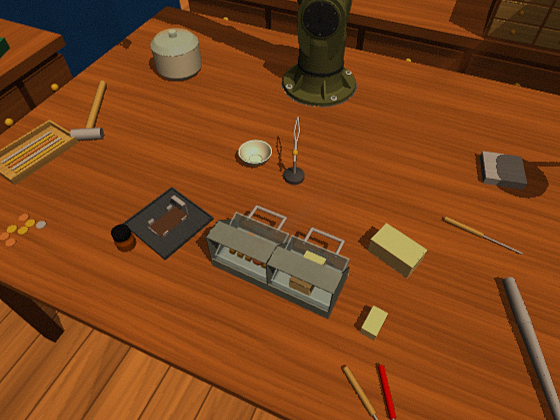

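View pics/side0.png

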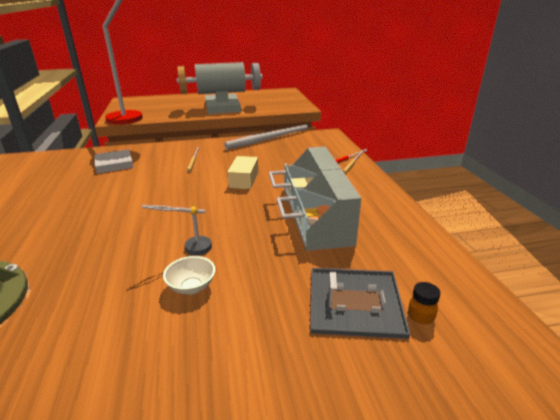

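View pics/wrist0.png

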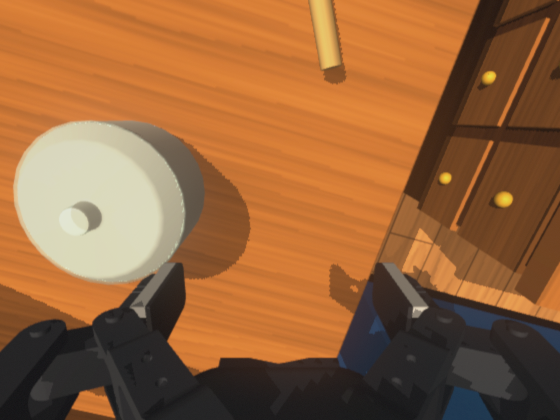

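The scene view faces the robot, which stands at (322,60). The hearth is at (170,220), the rack at (280,260) with the brick in its right-hand bin at (314,257), the third hand at (294,175), the dish at (255,153) and the jar at (123,237). Next I'll enlarge the rack and hearth.

```bash
cat > h.py <<'E'
from cell import manip, hand, sensors, vision
import cv2, numpy as np
from scipy.spatial.transform import Rotation as Ro
def cam(n):
    c=vision.read_camera(n); c["R"]=cv2.Rodrigues(np.array(c["rvec"],float))[0]; c["t"]=np.array(c["tvec"],float).reshape(3); return c
def ray(c,u,v):
    d=c["R"].T@np.array([(u-c["cx"])/c["fx"],(v-c["cy"])/c["fy"],1.]); return -c["R"].T@c["t"], d
def onz(c,u,v,z):
    o,d=ray(c,u,v); return o+d*(z-o[2])/d[2]
def tri(a,b):
    A=[];B=[]
    for c,u,v in (a,b):
        o,d=ray(c,u,v); d=d/np.linalg.norm(d); P=np.eye(3)-np.outer(d,d); A.append(P);B.append(P@o)
    return np.linalg.lstsq(np.vstack(A),np.hstack(B),rcond=None)[0]
def proj(c,p):
    q=c["R"]@np.asarray(p,float)+c["t"]; return np.array([c["fx"]*q[0]/q[2]+c["cx"],c["fy"]*q[1]/q[2]+c["cy"]])
def crop(c,name,x0,y0,x1,y1,s):
    im=c["pixels"][y0:y1,x0:x1,::-1]; cv2.imwrite(f"pics/{name}.png",cv2.resize(im,None,fx=s,fy=s,interpolation=cv2.INTER_CUBIC))
E
python3 - <<'E'
from h import *
c=cam("scene"); crop(c,"s_rack",200,195,360,315,5); crop(c,"s_h",105,180,225,265,6)
d=cam("side"); crop(d,"d_rack",260,140,370,250,5); crop(d,"d_h",300,260,450,340,5)
E
```

```text
(no output)
```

View pics/s_rack.png

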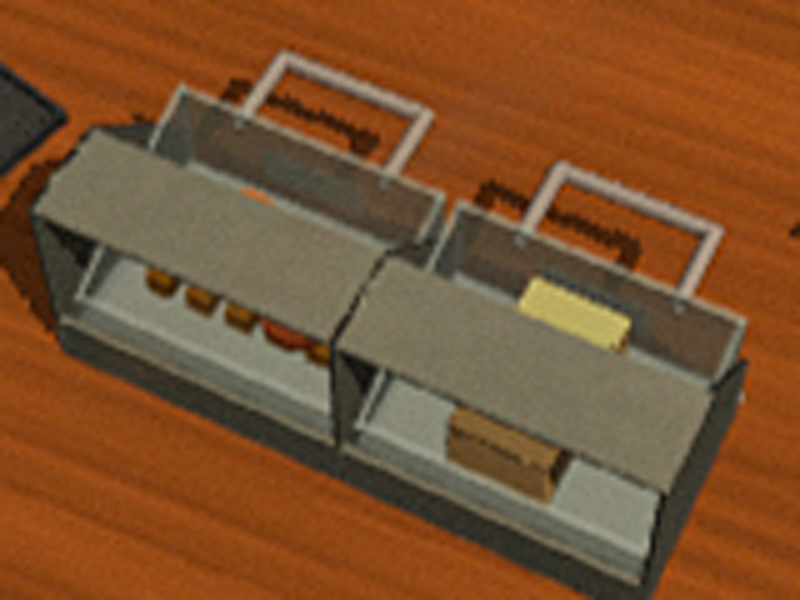

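View pics/s_h.png

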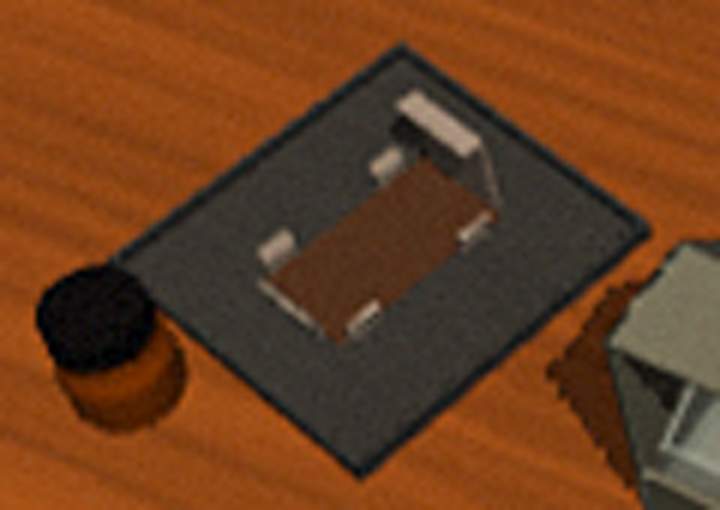

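View pics/d_rack.png

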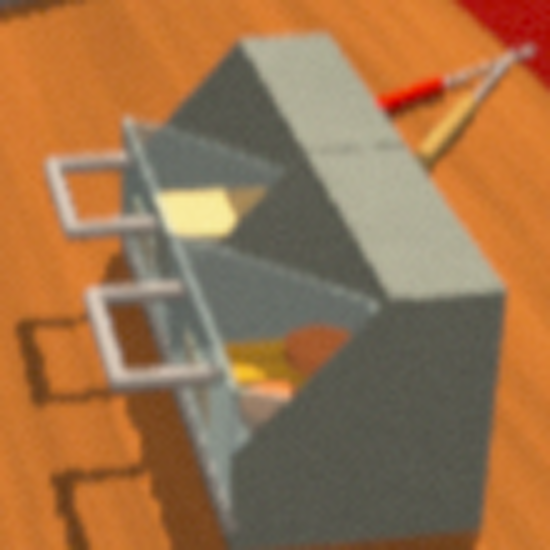

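View pics/d_h.png

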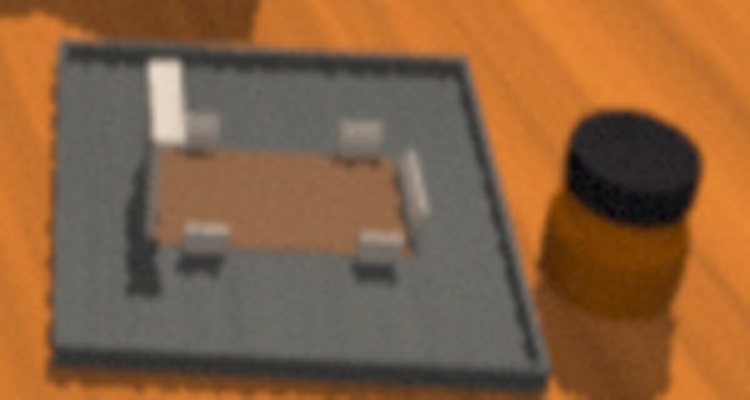

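The middle-sized block is the one in the bin, so it is the target. I'll measure the rack top, the handle ends, the tray and the pocket.

```bash
python3 - <<'E'
from h import *
np.set_printoptions(precision=4,suppress=True)
c=cam("scene"); d=cam("side")
S=lambda u,v:(c,200+u/5,195+v/5); D=lambda u,v:(d,260+u/5,140+v/5)
SH=lambda u,v:(c,105+u/6,180+v/6); DH=lambda u,v:(d,300+u/5,260+v/5)
print("rack top z.112")
for n,s,t in [("back -y",S(35,210),D(505,292)),("front -y",S(95,130),D(385,300)),("back +y",S(660,493),D(328,37)),("front +y",S(715,385),D(243,40))]:
    print(n,onz(*s,.112),onz(*t,.112),tri(s,t))
print("handle")
for n,s,t in [("+y",S(719,232),D(50,161)),("-y",S(562,170),D(72,230)),("other +y",S(432,113),D(95,290)),("other -y",S(285,58),D(115,382))]:
    print(n,onz(*s,.065),onz(*t,.065),tri(s,t))
print("tray z.012")
for s,t in [(SH(402,45),DH(55,365)),(SH(650,232),DH(62,42)),(SH(362,478),DH(468,58)),(SH(112,262),DH(548,385))]:
    print(onz(*s,.012),onz(*t,.012),tri(s,t))
print("pocket")
P=[];Q=[]
for s,t in [(SH(425,158),DH(155,240)),(SH(497,215),DH(160,150)),(SH(335,343),DH(395,160)),(SH(265,280),DH(412,255))]:
    P.append(onz(*s,.004));Q.append(onz(*t,.004));print(P[-1],Q[-1],tri(s,t))
print(np.mean(P,0),np.mean(Q,0))
print("brick top -front", [onz(*S(*p),.054)for p in [(535,280),(632,318)]])
E
```

```text
rack top z.112
back -y [0.7345 0.0271 0.112 ] [0.734  0.0189 0.112 ] [0.7349 0.0251 0.1094]
front -y [0.6898 0.0296 0.112 ] [0.6873 0.0228 0.112 ] [0.6887 0.0281 0.1093]
back +y [0.7517 0.2971 0.112 ] [0.75   0.2906 0.112 ] [0.7514 0.2966 0.11  ]
front +y [0.7012 0.3013 0.112 ] [0.7074 0.296  0.112 ] [0.7053 0.3    0.1126]
handle
+y [0.6022 0.2761 0.065 ] [0.6046 0.2762 0.065 ] [0.6038 0.2759 0.0658]
-y [0.5987 0.2036 0.065 ] [0.6005 0.1992 0.065 ] [0.5999 0.2029 0.0642]
other +y [0.5928 0.1397 0.065 ] [0.599 0.14  0.065] [0.5968 0.1395 0.0669]
other -y [0.5909 0.0664 0.065 ] [0.591  0.0625 0.065 ] [0.5909 0.0657 0.0636]
tray z.012
[ 0.5839 -0.1768  0.012 ] [ 0.5783 -0.1933  0.012 ] [ 0.5795 -0.1838  0.0026]
[ 0.6281 -0.033   0.012 ] [ 0.623  -0.0453  0.012 ] [ 0.6249 -0.0365  0.0053]
[ 0.7693 -0.0736  0.012 ] [ 0.7649 -0.086   0.012 ] [ 0.768  -0.0779  0.0057]
[ 0.7254 -0.2181  0.012 ] [ 0.7193 -0.232   0.012 ] [ 0.7228 -0.2248  0.004 ]
pocket
[ 0.627  -0.1397  0.004 ] [ 0.6273 -0.142   0.004 ] [ 0.6271 -0.1406  0.0031]
[ 0.6404 -0.0972  0.004 ] [ 0.6429 -0.1006  0.004 ] [ 0.6418 -0.0984  0.0032]
[ 0.7189 -0.1214  0.004 ] [ 0.7208 -0.123   0.004 ] [ 0.7199 -0.1221  0.0039]
[ 0.7046 -0.1635  0.004 ] [ 0.7071 -0.1665  0.004 ] [ 0.7059 -0.1649  0.0035]
[ 0.6727 -0.1305  0.004 ] [ 0.6745 -0.133   0.004 ]
brick top -front [array([0.6492, 0.2113, 0.054 ]), array([0.6503, 0.2553, 0.054 ])]
```

The triangulated heights (112, 65 and 4 mm) and the sizes agree with the given ones. The holder is at about (0.673,-0.131) with yaw -17°. The rack yaw is about -3.5° and the handle is at (0.602,0.239,0.065). Next I'll locate the bystanders and check that the planned poses are reachable.

```bash
cat >> h.py <<'E'
RY=np.deg2rad(-3.5); HND=np.array([.602,.2392,.065]); 
def Rz(a): return Ro.from_euler('z',a)
PIV=HND+Rz(RY).apply([.04,0,-.05])
def handle_pt(th):  # world point of handle at tip th
    B=Rz(RY)*Ro.from_euler('y',-th); return PIV+B.apply([-.04,0,.05])
def binpt(p,th): return PIV+(Rz(RY)*Ro.from_euler('y',-th)).apply(p)
def tool(yaw,tilt,spin=0): # tool z down, tilted so body leans to -x of yawed frame by tilt; spin about tool z
    return (Rz(yaw)*Ro.from_euler('y',-tilt)*Ro.from_euler('x',np.pi)*Rz(spin))
def tcp_for(g,R,off=.003): return np.asarray(g)-R.apply([0,0,off])
E
python3 - <<'E'
from h import *
np.set_printoptions(precision=3,suppress=True)
c=cam("scene");d=cam("side")
print("third",onz(c,294,177,0.005),onz(d,198,246,.005)); print("dish",onz(c,255,157,0.01),onz(d,190,282,.01)); print("jar",onz(c,121.5,233,.055),onz(d,426,293,.055))
print(PIV)
for s in (np.pi/2,-np.pi/2):
  for th in (0,.3,.61,.65):
    for tl in (0,th):
      R=tool(RY,tl,s); print("h",s,th,tl,manip.ik(tcp_for(handle_pt(th),R),R.as_euler('xyz')))
for s in (0,np.pi):
    R=tool(RY,.61,s)
    for z in (.03,.1): print("b",s,manip.ik(tcp_for(binpt([.046,0,z],.61),R),R.as_euler('xyz')))
    for tl in (0,.3):
      R=tool(np.deg2rad(-17),tl,s); print("p",s,manip.ik(tcp_for([.673,-.131,.03],R),R.as_euler('xyz')))
E
```

```text
third [0.421 0.088 0.005] [0.418 0.083 0.005]
dish [ 0.4   -0.034  0.01 ] [ 0.401 -0.033  0.01 ]
jar [ 0.769 -0.176  0.055] [ 0.76  -0.192  0.055]
[0.642 0.237 0.015]
h 1.5707963267948966 0 0 [ 0.187  1.025 -1.227  1.641  1.017  1.241  1.818]
h 1.5707963267948966 0 0 [ 0.187  1.025 -1.227  1.641  1.017  1.241  1.818]
h 1.5707963267948966 0.3 0 [ 0.187  1.036 -1.227  1.685  1.042  1.217  1.774]
h 1.5707963267948966 0.3 0.3 [ 0.166  0.977 -1.227  1.942  1.411  1.123  1.383]
h 1.5707963267948966 0.61 0 [ 0.187  1.059 -1.227  1.719  1.078  1.2    1.734]
h 1.5707963267948966 0.61 0.61 [ 0.071  1.056 -1.227  2.201  1.86   1.35   0.9  ]
h 1.5707963267948966 0.65 0 [ 0.186  1.063 -1.227  1.722  1.083  1.198  1.729]
h 1.5707963267948966 0.65 0.65 [ 0.054  1.079 -1.227  2.229  1.908  1.406  0.852]
h -1.5707963267948966 0 0 [ 0.003  0.822 -0.752  1.644  0.663  0.948 -1.053]
h -1.5707963267948966 0 0 [ 0.003  0.822 -0.752  1.644  0.663  0.948 -1.053]
h -1.5707963267948966 0.3 0 [-0.018  0.817 -0.716  1.688  0.661  0.894 -1.069]
h -1.5707963267948966 0.3 0.3 [-0.382  0.656 -0.199  1.949  0.799  0.404 -1.306]
h -1.5707963267948966 0.61 0 [-0.045  0.822 -0.67   1.722  0.659  0.837 -1.079]
h -1.5707963267948966 0.61 0.61 [ 0.071  1.056 -1.227  2.201  1.86   1.35  -2.241]
h -1.5707963267948966 0.65 0 [-0.048  0.823 -0.664  1.725  0.659  0.83  -1.08 ]
h -1.5707963267948966 0.65 0.65 [ 0.054  1.079 -1.227  2.229  1.908  1.406 -2.29 ]
b 0 [-0.631  0.695  0.153  2.019  1.909  0.246  2.255]
b 0 [-0.685  0.565  0.159  2.069  1.548  0.261  2.6  ]
p 0 [ 0.229  0.81  -0.13   1.557  0.133  0.784 -1.823]
p 0 [ 0.102  0.722  0.049  1.859  0.059  0.266 -1.788]
b 3.141592653589793 [-0.131  0.761 -0.633  2.011  1.751  0.74  -0.565]
b 3.141592653589793 [-0.043  0.68  -0.831  2.06   1.62   0.847 -0.476]
p 3.141592653589793 [ 0.569  0.926 -0.789  1.552  0.748  0.987  0.826]
p 3.141592653589793 [ 0.526  0.8   -0.649  1.853  1.12   0.565  0.416]
```

```bash
cat > a.py <<'E'
from h import *
np.set_printoptions(precision=3,suppress=True)
R=tool(RY,.3,-np.pi/2); e=R.as_euler('xyz')
manip.move_pose([.40,-.40,.36],[np.pi,0,-1.2])
print(sensors.read_state()["clock"])
manip.move_pose(tcp_for(handle_pt(0),R)+[0,0,.16],e)
hand.gripper_to(.026,30)
manip.movel(tcp_for(handle_pt(0),R)+[0,0,.05],.2)
s=sensors.read_state(); print(s["clock"],s["q"],s["tcp_pos"],s["ee_rot"],e,s["gripper_width"])
c=cam("wrist"); cv2.imwrite("pics/w1.png",c["pixels"][:,:,::-1]); c=cam("side"); crop(c,"d1",200,80,400,260,4)
E
python3 a.py
```

```text
2.0833
5.8083 [-0.023  0.667 -0.765  1.863  0.998  0.772 -1.425] [0.601 0.24  0.119] [ 2.841 -0.001  1.51 ] [2.842 0.    1.51 ] 0.02589995688206111
```

View pics/w1.png

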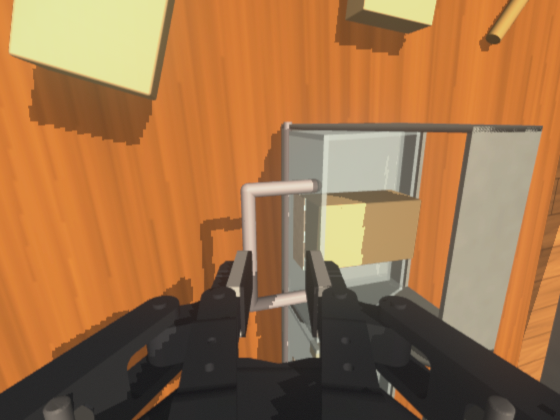

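View pics/d1.png

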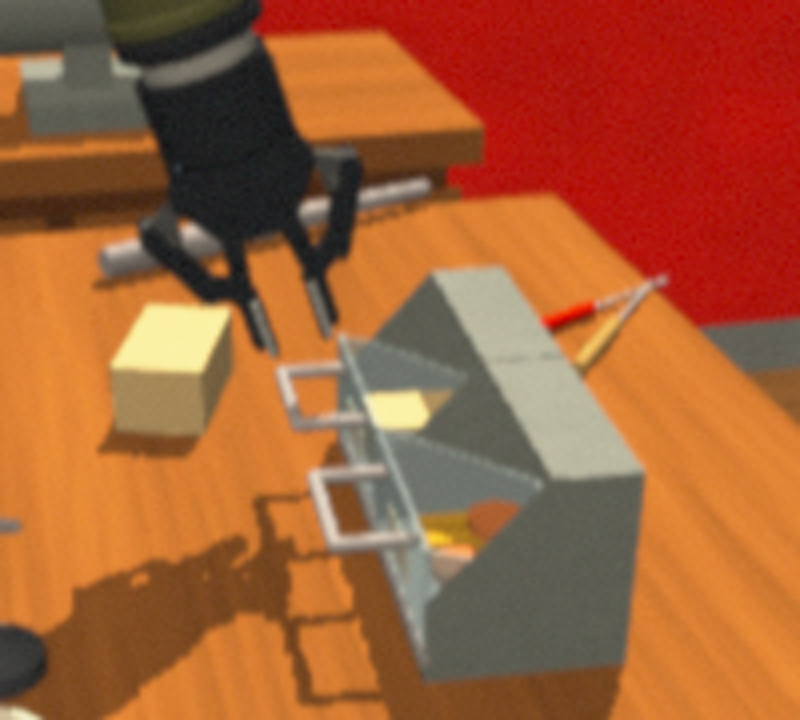

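The side view shows the open jaws straight over the bar of the brick's bin, with the left finger in front and the right one over the gap. I'll lower them, grip and tip the bin.

```bash
cat > b.py <<'E'
from h import *
np.set_printoptions(precision=3,suppress=True)
R=tool(RY,.3,-np.pi/2)
print("hit",manip.movel(tcp_for(handle_pt(0),R),.08,max_force=12))
s=sensors.read_state(); print(s["tcp_pos"],s["force"])
hand.gripper_to(0.0,35)
s=sensors.read_state(); print("w",s["gripper_width"],s["force"])
for th in np.arange(.1,.66,.09):
    st=manip.movel(tcp_for(handle_pt(th),R),.06,max_force=60)
    s=sensors.read_state(); print(round(th,2),st,s["tcp_pos"],s["force"],s["gripper_width"])
    if st: break
manip.sleep(.3); s=sensors.read_state(); print(s["clock"],s["force"])
c=cam("side"); crop(c,"d2",200,80,400,260,4)
E
python3 b.py
```

```text
hit False
[0.601 0.24  0.068] [0.165 0.039 0.011]
w 0.006353226746359964 [-5.679 -0.228  1.676]
0.1 False [0.596 0.24  0.065] [-4.83  -1.574  8.624] 0.006568869989536221
0.19 False [0.593 0.24  0.061] [-4.605 -2.186 10.701] 0.006607504336219527
0.28 False [0.589 0.24  0.057] [-4.94  -2.781 11.059] 0.00662682429794285
0.37 False [0.586 0.24  0.052] [-3.957 -1.55   8.61 ] 0.0065105520534261265
0.46 False [0.583 0.241 0.046] [-4.677 -1.758  8.295] 0.006439477978106176
0.55 False [0.581 0.241 0.04 ] [-4.152 -0.679  5.273] 0.006610015235900884
0.64 False [0.579 0.241 0.035] [-3.688 -0.817  4.447] 0.006666609614131398
9.05 [-5.085 -0.235  5.319]
```

View pics/d2.png

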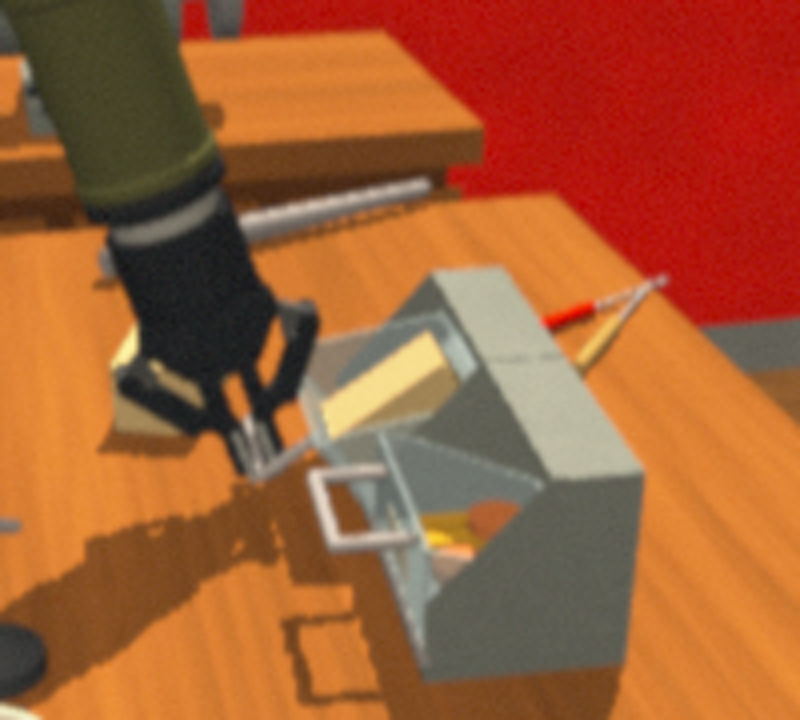

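The bin looks fully tipped, but I felt no force from the stop. I'll press on until the force rises.

```bash
cat > b2.py <<'E'
from h import *
np.set_printoptions(precision=3,suppress=True)
R=tool(RY,.3,-np.pi/2)
for th in np.arange(.66,.80,.02):
    st=manip.movel(tcp_for(handle_pt(th),R),.03,max_force=35)
    s=sensors.read_state(); print(round(th,2),st,s["tcp_pos"],s["force"],s["gripper_width"])
    if st or np.linalg.norm(s["force"])>30: break
manip.sleep(.25)
s=sensors.read_state(); print(s["clock"],s["force"])
hand.gripper_to(.026)
manip.movel(s["tcp_pos"]+np.array([-.03,0,.0]),.15)
manip.movel(s["tcp_pos"]+np.array([-.04,0,.16]),.3)
for n in("side","scene"):
    c=cam(n); crop(c,n[0]+"3",*((200,80,400,260,4) if n=="side" else (230,180,370,320,5)))
print(sensors.read_state()["clock"])
E
python3 b2.py
```

```text
0.66 False [0.579 0.241 0.034] [-6.788 -1.681 10.401] 0.006268174294332755
0.68 False [0.579 0.241 0.034] [-8.072 -3.041 18.419] 0.0062285147171555755
0.7 False [0.579 0.241 0.033] [-11.963  -5.713  28.601] 0.006452146861788886
10.1 [-12.806  -5.799  28.356]
11.5583
```

View pics/s3.png

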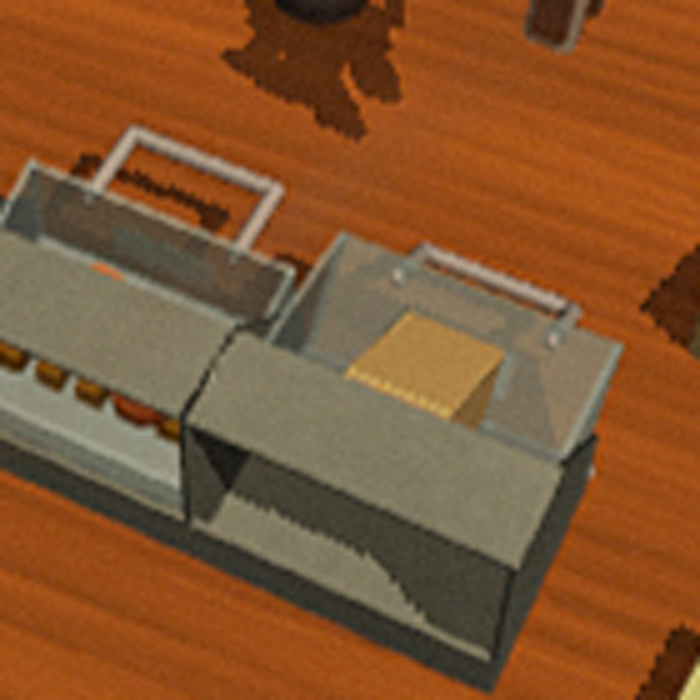

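```bash
cat > m.py <<'E'
from h import *
np.set_printoptions(precision=4,suppress=True)
c=cam("scene");d=cam("side")
crop(d,"side3b",260,130,340,200,9)
B=Rz(RY)*Ro.from_euler('y',-.61)
def onplane(c,u,v,z):
    o,dd=ray(c,u,v); o=B.inv().apply(o-PIV); dd=B.inv().apply(dd); return o+dd*(z-o[2])/dd[2]
for p in [(405,312),(507,350),(450,415),(347,374)]: print(onplane(c,230+p[0]/5,180+p[1]/5,.039))
E
python3 m.py
```

```text
[ 0.0064 -0.0273  0.039 ]
[0.0016 0.019  0.039 ]
[0.0853 0.0188 0.039 ]
[ 0.0883 -0.0248  0.039 ]
```

View pics/side3b.png

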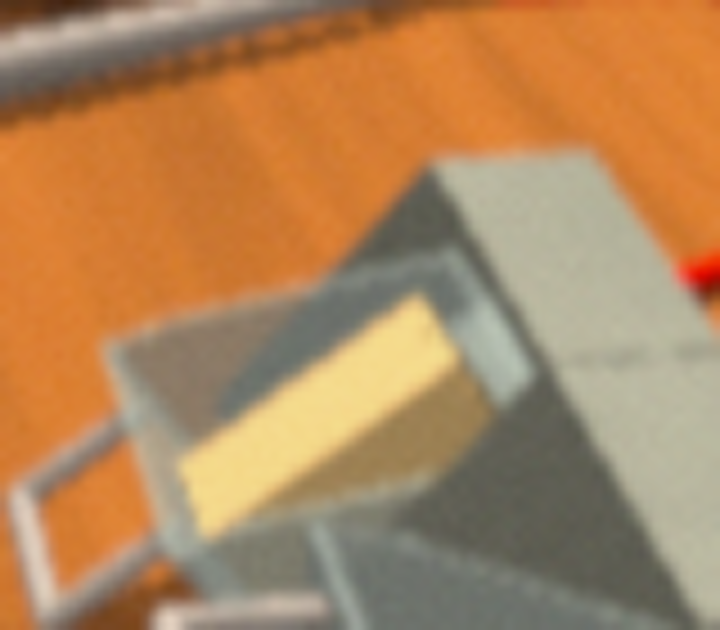

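```bash
cat > g.py <<'E'
from h import *
np.set_printoptions(precision=4,suppress=True)
d=cam("side")
B=Rz(RY)*Ro.from_euler('y',-.61)
def onplane(c,u,v,z):
    o,dd=ray(c,u,v); o=B.inv().apply(o-PIV); dd=B.inv().apply(dd); return o+dd*(z-o[2])/dd[2]
for p in [(200,540),(180,460),(422,293),(460,350)]: print(onplane(d,260+p[0]/9,130+p[1]/9,.039))
R=tool(RY,.61,np.pi); e=R.as_euler('xyz')
g=lambda z:tcp_for(binpt([.045,-.0035,z],.61),R)
print(g(.027))
q=manip.ik(g(.14),e); print(q, manip.ik(g(.027),e))
manip.move_pose(g(.14),e)
hand.gripper_to(.072)
w=cam("wrist"); cv2.imwrite("pics/w4.png",w["pixels"][:,:,::-1])
for p in [(.003,-.0265,.039),(.003,.0195,.039),(.083,.0195,.039),(.083,-.0265,.039)]: print(proj(w,binpt(p,.61)))
print(sensors.read_state()["clock"])
E
python3 g.py
```

```text
[ 0.0033 -0.0316  0.039 ]
[0.0051 0.0143 0.039 ]
[0.0847 0.0117 0.039 ]
[ 0.0865 -0.0285  0.039 ]
[0.6614 0.2321 0.0654]
[ 0.0067  0.6282 -0.9313  2.0847  1.5451  0.8895 -0.4335] [-0.0415  0.8116 -0.7804  2.0146  1.7681  0.8489 -0.5357]
[246.0949 159.3224]
[311.3886 159.2797]
[308.5051 263.0525]
[249.1253 263.0577]
13.1583
```

View pics/w4.png

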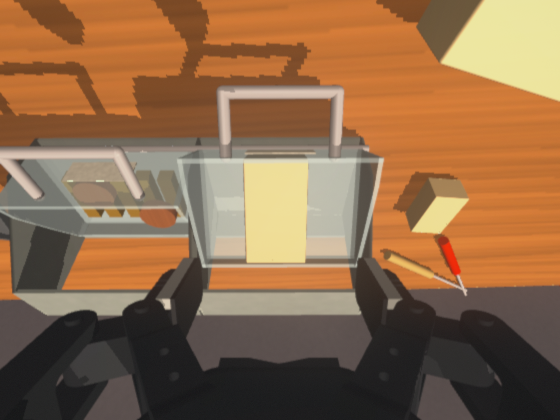

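The wrist view shows the brick square against the front wall. Its edges are at columns 245 to 307 and rows 157 to 263, within 2 px of my prediction, so I shift y by 1.5 mm and grasp.

```bash
cat > g2.py <<'E'
from h import *
np.set_printoptions(precision=4,suppress=True)
R=tool(RY,.61,np.pi); e=R.as_euler('xyz')
g=lambda z:tcp_for(binpt([.045,-.005,z],.61),R)
manip.movel(g(.06),.2)
print("hit",manip.movel(g(.027),.08,max_force=10))
s=sensors.read_state();print(s["tcp_pos"],g(.027),s["force"])
hand.gripper_to(.0,45)
s=sensors.read_state();print(s["gripper_width"],s["force"])
manip.movel(g(.037),.05); manip.movel(g(.115),.2)
s=sensors.read_state();print(s["clock"],s["gripper_width"],s["force"])
d=cam("side");crop(d,"d5",180,20,380,220,3); w=cam("wrist"); cv2.imwrite("pics/w5.png",w["pixels"][:,:,::-1])
E
python3 g2.py
```

```text
hit False
[0.6611 0.2305 0.0649] [0.6613 0.2306 0.0654] [-0.5349 -0.4782 -0.391 ]
0.04552731766159826 [-1.5844 -0.3468  2.6596]
15.5167 0.045360436117069906 [ 0.0942  0.215  -0.4658]
```

View pics/d5.png

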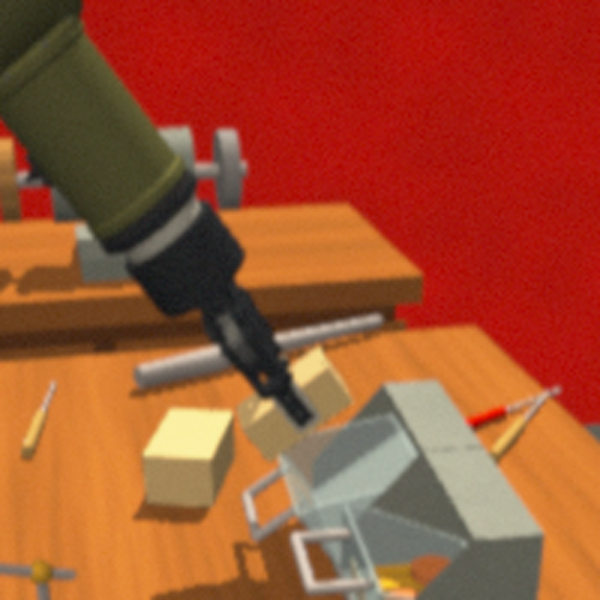

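View pics/w5.png

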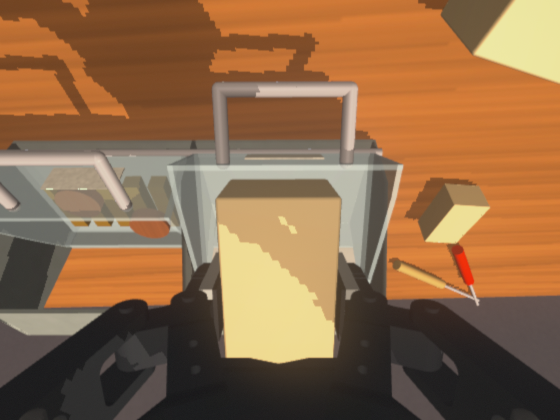

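The brick is held squarely, with a jaw width of 45.4 mm. Next I'll measure the brick in the tool frame from this view, then carry it to a viewpoint beyond the pocket to refine the holder pose.

```bash
cat > k.py <<'E'
from h import *
np.set_printoptions(precision=4,suppress=True)
w=cam("wrist"); s=sensors.read_state()
R=Ro.from_euler('xyz',s["ee_rot"])
def onT(u,v,z):
    o,d=ray(w,u,v); o=R.inv().apply(o-s["tcp_pos"]); d=R.inv().apply(d); return o+d*(z-o[2])/d[2]
for p,z in [((218,197),-.009),((340,197),-.009),((230,180),.027),((331,180),.027)]: print(onT(*p,z))
p=s["tcp_pos"]; manip.movel(p+[0,0,.11],.3)
HY=np.deg2rad(-17); H=np.array([.6735,-.1315,.004])
T=tool(HY,.15,np.pi)
manip.move_pose(H+Rz(HY).apply([.10,0,.21]),T.as_euler('xyz'))
manip.sleep(.2)
w=cam("wrist"); cv2.imwrite("pics/w6.png",w["pixels"][:,:,::-1]); s=sensors.read_state();print(s["clock"],s["q"],s["tcp_pos"],s["force"],s["gripper_width"])
E
python3 k.py
```

```text
[ 0.0425 -0.022  -0.009 ]
[ 0.0425  0.0223 -0.009 ]
[ 0.0419 -0.023   0.027 ]
[0.0419 0.0246 0.027 ]
17.9917 [ 0.5916  0.8591 -0.9848  1.211   0.784   1.286   0.9363] [ 0.7692 -0.1594  0.2145] [-0.1148  0.7565 -0.678 ] 0.04550347093109649
```

View pics/w6.png

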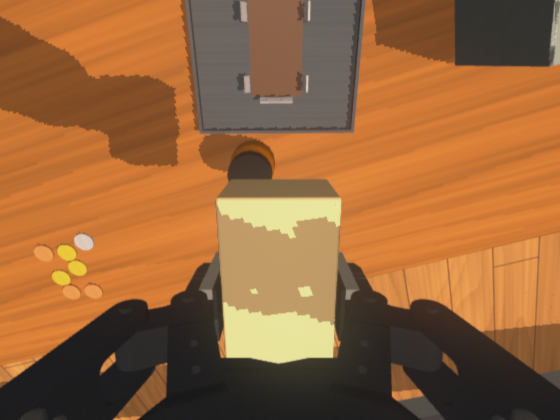

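The brick's end is 42.2 mm from the tool axis, as planned. The pocket lies at columns 250 to 303, partly above the frame, so I'll step back 6 cm to see all of it.

```bash
cat > k2.py <<'E'
from h import *
np.set_printoptions(precision=4,suppress=True)
s=sensors.read_state(); HY=np.deg2rad(-17)
manip.movel(s["tcp_pos"]+Rz(HY).apply([-.05,0,.02]),.2)
manip.sleep(.2)
w=cam("wrist"); crop(w,"w7",180,0,380,180,4); cv2.imwrite("pics/w7r.png",w["pixels"][:,:,::-1]);s=sensors.read_state();print(s["clock"],s["tcp_pos"])
im=cv2.cvtColor(w["pixels"],cv2.COLOR_RGB2HSV)
H=np.array([.6735,-.1315,.004])
for p in [(-.04175,-.024),(-.04175,.024),(.04175,.024),(.04175,-.024)]: print(proj(w,H+Rz(HY).apply([*p,0])))
E
python3 k2.py
```

```text
18.6667 [ 0.7217 -0.1451  0.2337]
[252.6538  58.7847]
[302.5298  58.6764]
[300.2276 144.8994]
[255.4639 144.9767]
```

View pics/w7.png

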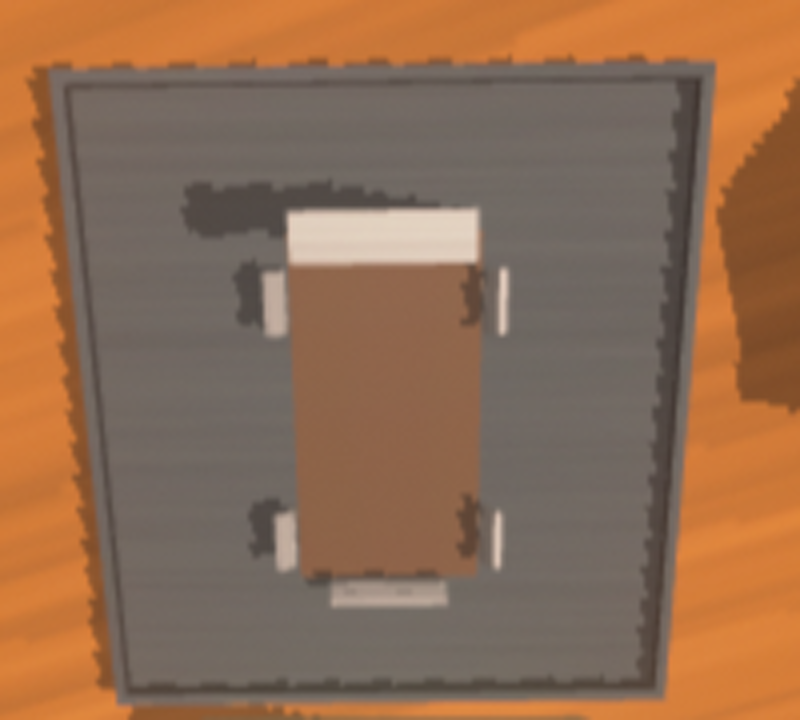

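```bash
cat > k3.py <<'E'
from h import *
np.set_printoptions(precision=4,suppress=True)
w=cam("wrist"); HY=np.deg2rad(-17); H=np.array([.6735,-.1315,0])
def h(u,v,z): return onz(w,180+u/4,v/4,z)
L=lambda P:[Rz(-HY).apply(p-H) for p in P]
for z in (.010,.014):
    P=[h(*p,z) for p in [(50,70),(714,65),(664,697),(119,702)]]
    print("tray",z,np.mean(P,0),np.linalg.norm(np.diff(P,axis=0),axis=1)); d=P[3]-P[0]; d2=P[2]-P[1]; d3=P[1]-P[0];print(np.degrees([np.arctan2(q[1],q[0]) for q in (d,d2,d3)]))
P=[h(*p,.004) for p in [(288,265),(481,265),(478,577),(301,577)]]
print("pocket",L(P)); d=P[3]-P[0]; d2=P[2]-P[1]; print(np.degrees([np.arctan2(q[1],q[0]) for q in (d,d2)]))
print("lip edge",L([h(288,264,.0455),h(480,264,.0455),h(288,210,.0455),h(480,208,.0455)]))
print("tabs tops z16", L([h(u,v,.016) for u,v in [(262,302),(509,300),(275,540),(503,540),(332,606),(447,604)]]))
print("tabs floor z4", L([h(u,v,.004) for u,v in [(288,302),(498,300),(296,540),(492,540),(390,578)]]))
E
python3 k3.py
```

```text
tray 0.01 [ 0.672  -0.1319  0.01  ] [0.1495 0.1489 0.1494]
[-16.3289 -16.3496  73.2637]
tray 0.014 [ 0.6716 -0.1317  0.014 ] [0.1477 0.1471 0.1476]
[-16.3289 -16.3496  73.2637]
pocket [array([-0.0353, -0.0247,  0.004 ]), array([-0.0352,  0.0221,  0.004 ]), array([0.0409, 0.0234, 0.004 ]), array([ 0.0409, -0.024 ,  0.004 ])]
[-16.4882 -16.0743]
lip edge [array([-0.0358, -0.0215,  0.0455]), array([-0.0358,  0.0194,  0.0455]), array([-0.0461, -0.0211,  0.0455]), array([-0.0465,  0.0191,  0.0455])]
tabs tops z16 [array([-0.0274, -0.0302,  0.016 ]), array([-0.0278,  0.0282,  0.016 ]), array([ 0.0286, -0.0295,  0.016 ]), array([0.0287, 0.0287, 0.016 ]), array([ 0.0457, -0.0153,  0.016 ]), array([0.0452, 0.0147, 0.016 ])]
tabs floor z4 [array([-0.027, -0.025,  0.004]), array([-0.0274,  0.0265,  0.004 ]), array([ 0.031, -0.025,  0.004]), array([0.0311, 0.0268, 0.004 ]), array([ 0.0412, -0.0002,  0.004 ])]
```

The tray is 149.5 mm square and the tabs are symmetric. That gives the holder at (0.6721,-0.1318) with yaw -16.3°, and it agrees with the first estimate. I'll lower the brick's near end into the pocket at 15° tilt, find the floor by touch, then slide it under the lip until it meets the upright.

```bash
cat >> h.py <<'E'
HY=np.deg2rad(-16.3); HO=np.array([.6721,-.1318,.004]); DZ=0.; DX=0.
def place(xtop,zb,th):
    R=tool(HY,th,np.pi); b=np.array([xtop+.036*np.sin(th),0,zb])
    return HO+Rz(HY).apply(b)-R.apply([.0422,.0003,.027]), R.as_euler('xyz')
def where(): # holder-frame xtop, zb, tilt from state
    s=sensors.read_state(); R=Ro.from_euler('xyz',s["ee_rot"])
    b=Rz(-HY).apply(s["tcp_pos"]+R.apply([.0422,.0003,.027])-HO); t=Rz(-HY).apply(s["tcp_pos"]+R.apply([.0422,.0003,-.009])-HO)
    return np.round(np.r_[b,t]*1000,2), np.round(Rz(-HY).apply(s["force"]),2), round(s["gripper_width"]*1000,2), round(s["clock"],2)
E
cat > p1.py <<'E'
from h import *
np.set_printoptions(suppress=True)
th=.26
p,e=place(-.030,.06,th); manip.move_pose(p,e); print(where())
p,e=place(-.030,.015,th); print(manip.movel(p,.1,max_force=8)); print(where())
p,e=place(-.030,-.006,th); print(manip.movel(p,.03,max_force=6)); manip.sleep(.1);print(where())
for n in("side","wrist"):
    c=cam(n); crop(c,n[0]+"8",*((280,200,440,340,5) if n=="side" else (0,0,560,420,1)))
E
python3 p1.py
```

```text
(array([-19.37,   0.35,  60.98, -28.67,   0.34,  95.76]), array([ 1.28, -0.27, -0.4 ]), 45.31, 19.32)
False
(array([-20.22,   0.39,  15.41, -29.5 ,   0.38,  50.19]), array([ 0.37,  0.44, -0.81]), 45.55, 19.93)
True
(array([-20.14,  -0.19,  -0.99, -29.43,  -0.18,  33.79]), array([0.09, 1.09, 3.63]), 45.26, 20.57)
```

```bash
python3 -c "
import cv2
print(cv2.imread('pics/s8.png').shape)"
```

```text
(700, 800, 3)
```

View pics/s8.png

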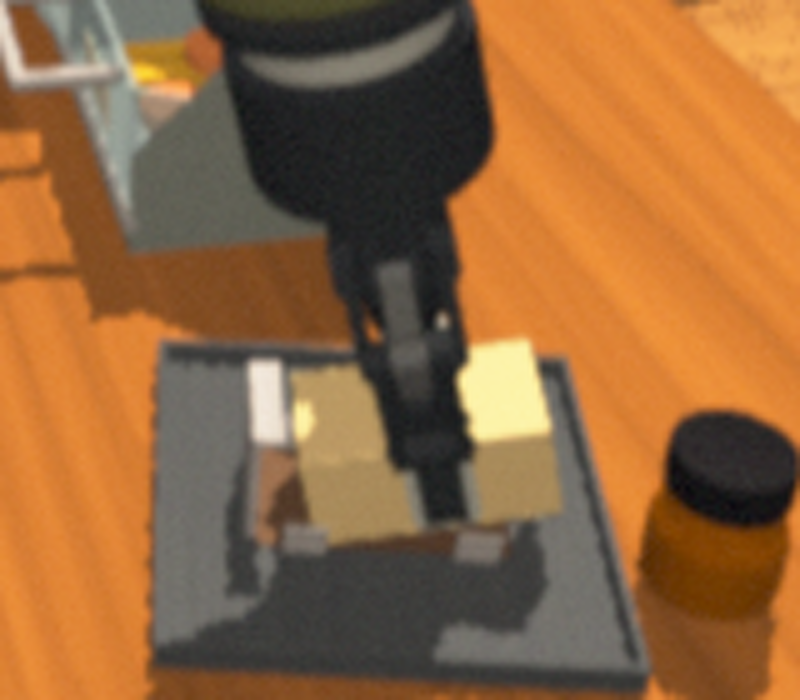

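View pics/w8.png

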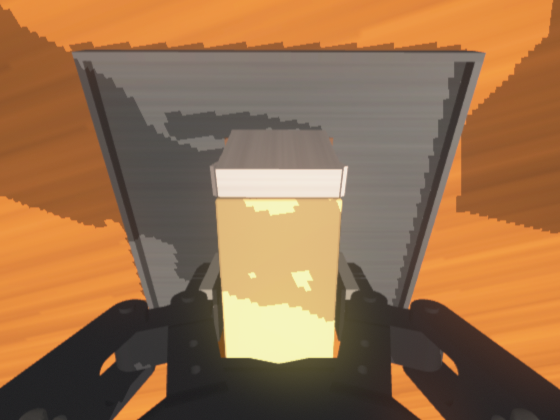

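The brick's near end touched the floor at zb = -1.0 mm nominal. It lies centred on the lip, with brick columns 218 to 340 and lip columns 213 to 346. Next I'll slide it under.

```bash
cat > p2.py <<'E'
from h import *
np.set_printoptions(suppress=True)
th=.26
p,e=place(-.030,-.0005,th); manip.movel(p,.03); print(where())
p,e=place(-.047,-.0005,th); print(manip.movel(p,.03,max_force=7)); manip.sleep(.1);print(where())
for n in("side","wrist"):
    c=cam(n); crop(c,n[0]+"9",*((280,200,440,340,5) if n=="side" else (0,0,560,420,1)))
E
python3 p2.py
```

```text
(array([-21.16,  -0.05,  -0.88, -30.36,  -0.04,  33.93]), array([-0.18, -0.15,  1.47]), 45.31, 20.93)
True
(array([-31.64,  -0.14,  -0.89, -40.9 ,  -0.13,  33.9 ]), array([2.36, 0.65, 2.3 ]), 45.73, 21.46)
```

View pics/s9.png

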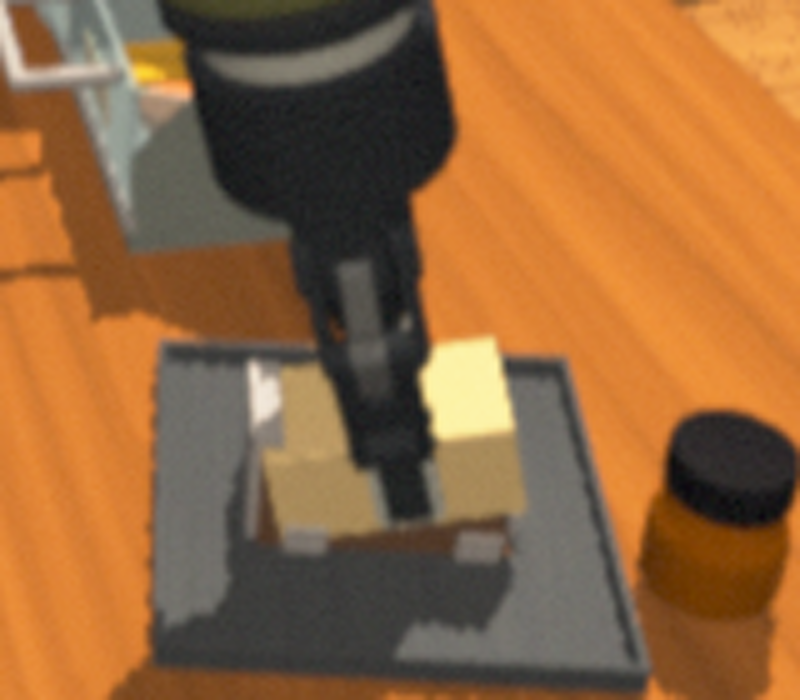

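View pics/w9.png

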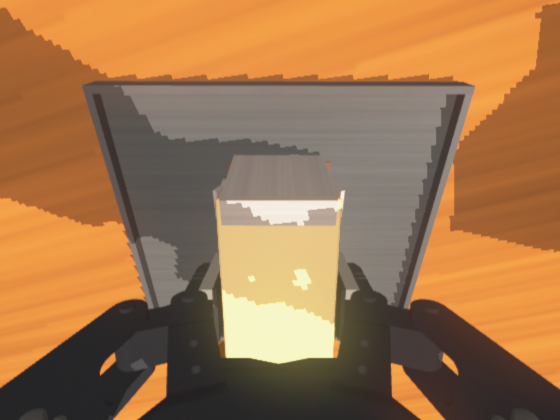

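The lip now covers the brick's end, and the upright was met at xtop = -40.9 mm, as expected. Now I'll rock the brick down in small steps.

```bash
cat > p3.py <<'E'
from h import *
np.set_printoptions(suppress=True)
for th in (.24,.20,.17,.14,.12,.10,.08,.06,.045,.03,.015,0):
    xt=-.0404 if th>.06 else -.0404+.0008*(1-th/.06)
    p,e=place(xt,-.0006,th); st=manip.movel(p,.03,attitude=e,max_force=18)
    if th==.14: manip.sleep(.2)
    print(th,st,*where())
    if st: break
for n in("side","wrist"):
    c=cam(n); crop(c,n[0]+"10",*((280,200,440,340,5) if n=="side" else (0,0,560,420,1)))
E
python3 p3.py
```

```text
0.24 False [-31.95  -0.4   -0.9  -40.5   -0.39  34.07] [ 0.67 -0.83  2.37] 45.49 21.81
0.2 False [-33.13  -0.5   -0.96 -40.29  -0.48  34.32] [ 1.18 -1.48  1.96] 44.88 22.06
0.17 False [-34.55   0.09  -0.91 -40.66   0.08  34.56] [-0.22 -0.73 -0.4 ] 45.5 22.31
0.14 False [-35.79   0.24  -0.65 -40.83   0.24  34.99] [ 0.24  0.33 -0.52] 45.14 22.76
0.12 False [-36.1    0.09  -0.7  -40.42   0.08  35.04] [-0.7   0.1  -1.23] 45.0 23.01
0.1 False [-36.79   0.05  -0.76 -40.39   0.04  35.06] [-0.65  0.84 -1.21] 45.44 23.26
0.08 False [-37.46   0.05  -0.74 -40.36   0.04  35.14] [-0.17 -0.09 -0.88] 45.3 23.51
0.06 False [-38.15   0.01  -0.73 -40.33   0.01  35.21] [-0.47  0.39 -1.08] 45.41 23.76
0.045 False [-38.49   0.    -0.69 -40.13  -0.    35.28] [-0.41  0.13 -1.15] 45.68 24.01
0.03 False [-38.83   0.02  -0.73 -39.92   0.01  35.26] [ 0.2   0.4  -0.74] 45.39 24.26
0.015 False [-39.11   0.06  -0.66 -39.66   0.06  35.34] [-0.45 -0.42 -0.44] 45.22 24.51
0 False [-39.36   0.13   0.28 -39.39   0.13  36.28] [-2.04 -1.3   4.88] 45.05 24.76
```

View pics/s10.png

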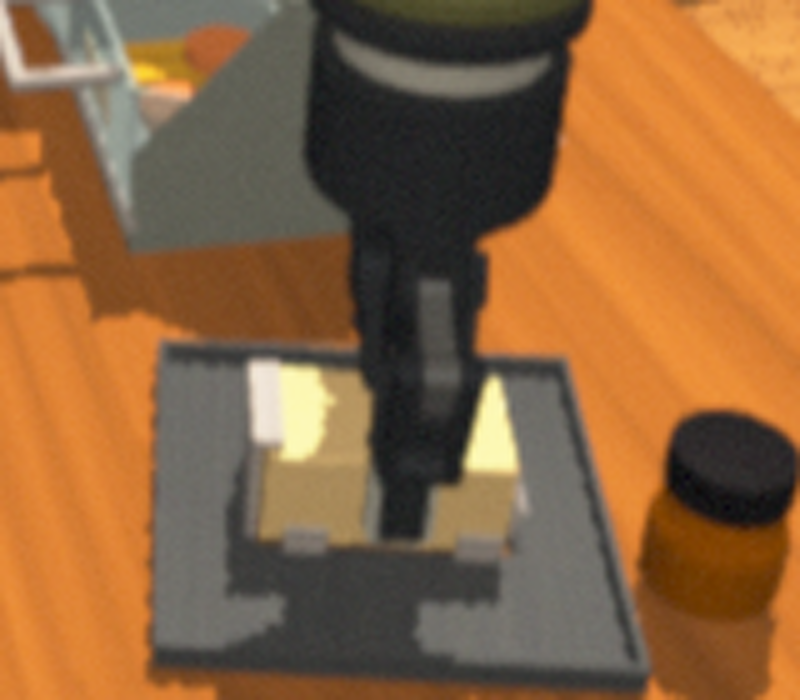

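View pics/w10.png

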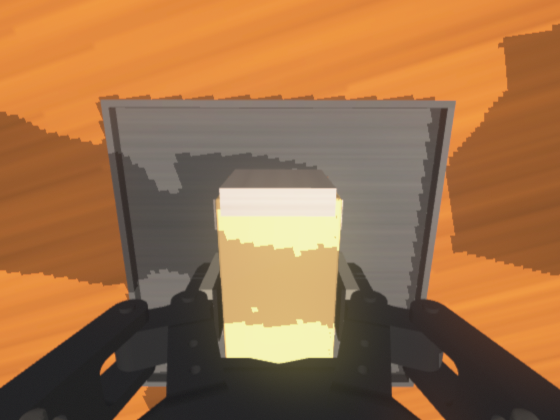

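```bash
cat > p4.py <<'E'
from h import *
np.set_printoptions(suppress=True)
p,e=place(-.0396,-.005,0); print(manip.movel(p,.02,max_force=14)); print(*where())
hand.gripper_to(.062); print(*where())
s=sensors.read_state(); print(manip.movel(s["tcp_pos"]+[0,0,.14],.15)); print(*where())
for n in("side","wrist"):
    c=cam(n); crop(c,n[0]+"11",*((280,200,440,340,5) if n=="side" else (0,0,560,420,1)))
E
python3 p4.py
```

```text
True
[-39.55   0.2   -0.48 -39.59   0.22  35.52] [-1.68 -0.12  5.59] 45.55 25.07
[-40.32  -0.08  -1.6  -40.28  -0.06  34.4 ] [0.44 0.07 0.03] 62.08 25.38
False
[-40.79  -0.49 137.37 -40.7   -0.44 173.37] [-0.02  0.73 -0.32] 62.12 26.46
```

View pics/s11.png

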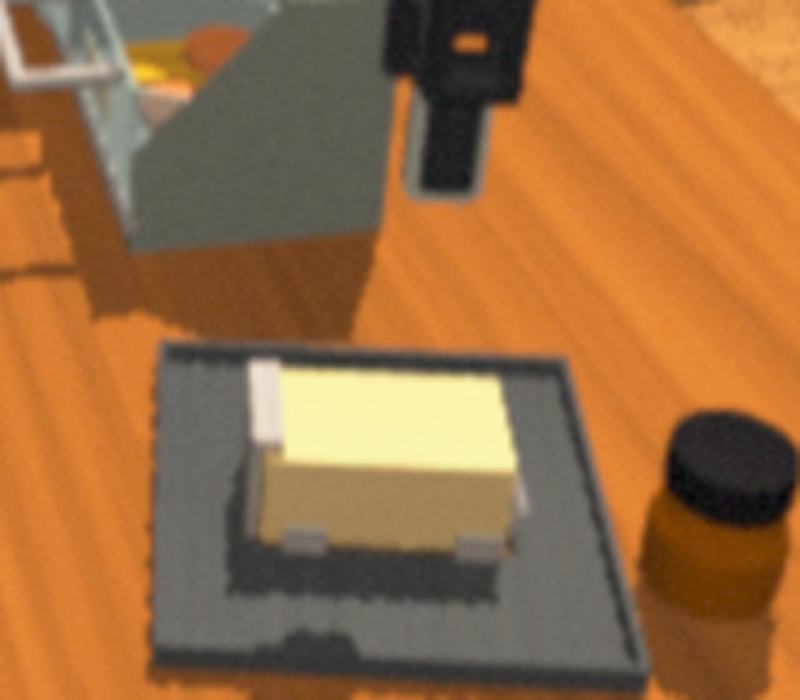

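View pics/w11.png

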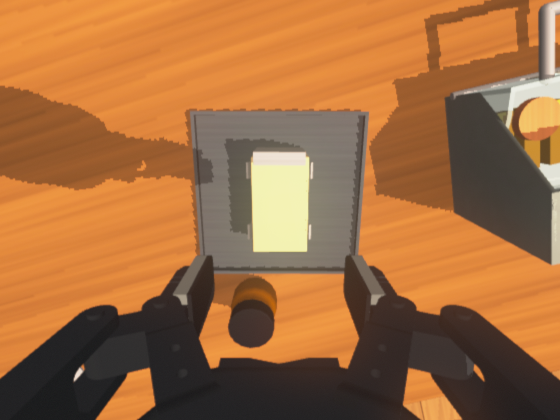

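The brick looks seated between all the tabs and under the lip. As a flatness check that also mends a raised end, I'll press its top lightly with closed fingers at the far end and nearer the lip, and compare the contact heights.

```bash
cat > p5.py <<'E'
from h import *
np.set_printoptions(precision=4,suppress=True)
hand.gripper_to(0,20)
R=tool(HY,0,np.pi)
for x in (.028,-.012):
    q=HO+Rz(HY).apply([x,0,0])
    manip.movel([q[0],q[1],.085],.2)
    st=manip.movel([q[0],q[1],.045],.02,max_force=8); s=sensors.read_state(); print(x,st,s["tcp_pos"],s["force"])
    manip.movel([q[0],q[1],.085],.15)
q=HO+Rz(HY).apply([-.02,0,0]); manip.movel([q[0],q[1],.24],.25)
s=sensors.read_state();print(s["clock"])
w=cam("wrist"); crop(w,"w12",180,60,380,260,4)
d=cam("side"); crop(d,"d12",300,250,420,330,6)
c=cam("scene"); crop(c,"s12",105,170,225,265,6)
E
python3 p5.py
```

```text
0.028 True [ 0.6992 -0.1397  0.0623] [-1.6857 -0.6306  7.2005]
-0.012 True [ 0.6606 -0.1285  0.0622] [-0.9892 -0.7065  6.1378]
31.8417
```

View pics/w12.png

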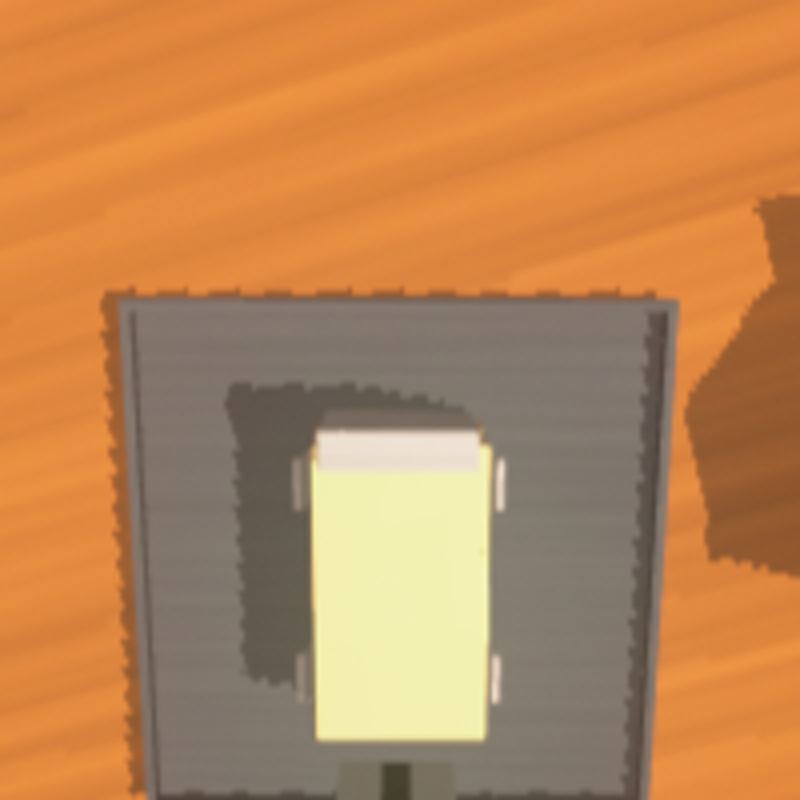

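View pics/d12.png

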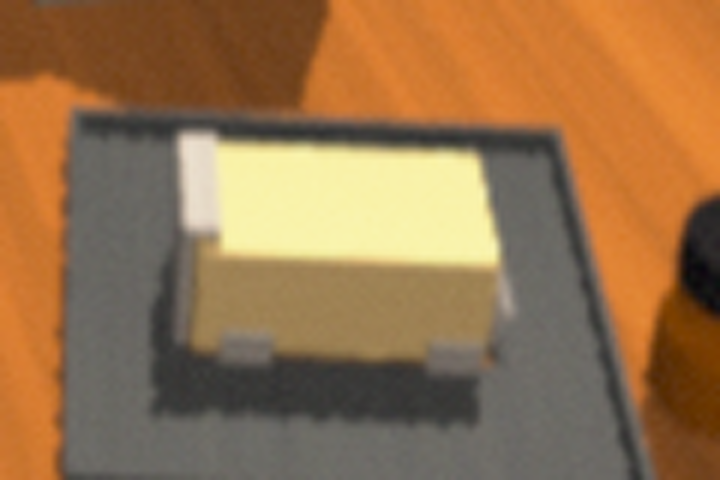

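View pics/s12.png

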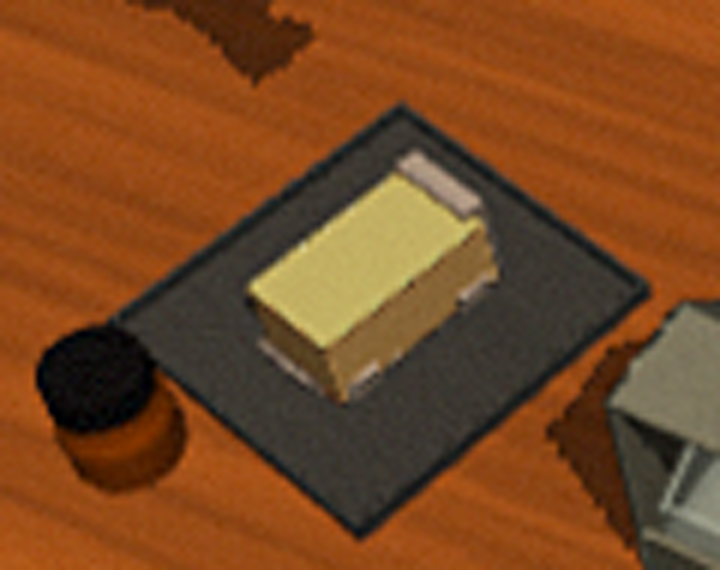

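The contacts put the brick's top at 40.3 and 40.2 mm, against 40 mm expected. So the brick is flat on the tray, under the lip and clear of the gripper. I'm handing in.

```bash
python3 -c "
from h import *
print(sensors.read_state()['force']); manip.close_job()"
```

```text
[-0.62569423 -0.49413294  0.12836786]
the job is handed in; nothing more can be done
```

The brick is in the hearth's holder, flat on the tray with one end under the lip, and I handed the job in. The interface reported no verdict.

- **Bin:** I tipped it by its bar until the force at the handle rose to about 30 N at the stop.
- **Insertion:** I lifted the brick out along the tilted bin's axis and set its near end in the pocket at 15°. I slid it under the lip until it met the upright, rocked it down in small steps and let go.
- **Flatness:** light presses on the top at two points 40 mm apart found heights of 40.3 and 40.2 mm, where 40 mm is expected.
- **Pictures:** the brick sits between all the tabs, with the gripper clear of it. I never touched the third hand, the dish or the jar. The last pictures show the jar where it was; I did not re-check the third hand or the dish.
- **Disagreements:** the pocket floor was felt about 1 mm lower than the camera measurement, and the upright about 0.9 mm off. Both are within calibration. The last rocking step met about 5 N early, and a gentle push on the still-held brick seated it.
- **Time:** about 32 s of the 64 s allowed.

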